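# Free the glued box from its clamp wedge and prop its lid

### The arm

A 6-joint arm with a two-finger parallel gripper is mounted at the origin on the work surface. World frame = base frame: x ahead of the robot, y to its left, z up, the work surface at z = 0. Lengths are in m, angles in degrees, forces in N, time in s.
With the tool pointing down it reaches from about 0.35 to 0.725 m from the base axis. Payload 4.3 kg.
Tool frame: the origin (TCP) lies at the very end of the fingers, on their centre line; the grasp point (between the pads) lies 19 mm behind it (env.grasp_offset is the distance from the TCP to the grasp point, in m); z points along the fingers, y is the line along which they close (so a half turn about z gives the same grasp; the last joint's range is limited). The gripper opens to 85 mm and grips with 20 to 120 N. Pads are 22 mm wide; open, the fingers measure 114 mm over their backs; the gripper's body (76 mm by 85 mm) begins 54 mm behind the grasp point. The pads swing forward as they close: fully open they stand 13 mm farther back than shut.
Start: joints at [-77.882, 21.618, 4.641, 73.018, 0, 83.68], TCP at [0.182, -0.546, 0.231] pointing down, gripper open.
Joint ranges: [-156.06, 156.06], [-48.1, 94.91], [-58.44, 69.94], [-101.28, 121.22], [-78.64, 73.56], [-180, 180]. Speed limits (degrees/s): [147.25, 147.25, 180, 180, 180, 180].

### API

Orientations are given as [roll, pitch, yaw] about the fixed x, y, z axes, in that order (R = Rz(yaw) Ry(pitch) Rx(roll)).
In Python, from plant import readout, cams, order, finder, env gives the robot as it stands.
- The arm moves only by the tool arm_command, never from a script. Its argument "deltas" is a list that holds one entry, the list of rows, each a list of 7 numbers: the shift along the world's x, y, z in cm, then the turn, a rotation vector about the world's x, y, z in rad, then the closure, from 0 (fully open) to 1 (shut). A call has 1 to 5 rows; each row is the pose to reach, as a shift and turn from the pose commanded when the call began; what a row does not reach only later rows make up. A row lasts 1/8 s, in which the tool goes at most 62.5 mm and 10.7 degrees, less where a joint would pass 70% of its speed; a pose out of reach is approached as far as the arm can. A call with a gripper value outside its range is refused whole. The fingers move at their own pace and stop on an object; "newtons" is the grip in N (left out, the last holds). Time passes only in rows, so rows that repeat a pose let the fingers close. It gives the time, the measured TCP pose, the force, the opening and the grip force at its end, in the units of the state.
- readout.observe(): the state, without advancing time (a new reading comes with each control period).
- cams.read_camera(name): name is "scene" or "top"; returns a dict with "frame" (384x512x3 uint8, red, green, blue), "K" (3x3 intrinsics, pixels), "world_to_cam" (4x4, takes a point from world to camera coordinates). Camera axes: x right, y down, z forward; pixel columns grow to the right and rows downward; lengths in m; the calibration is good to about 2 mm. A picture is of the moment at which its call begins. There is no depth.
- order.finish_job(): hands the job in; it is judged then, once.
Trained networks look in a picture, given as the dict that the camera call returned (one of the last four; its "shot" number tells which), for a name from the list of things; names that differ only in an ending like _2 or _b are one class to them, and where a whole thing is asked for, a point or a joint stands for the part that bears it (a point fixed in the world has none). Each returns a list of dicts, best first, with "confidence" (0 to 1); they miss things now and then, are a little off and sometimes report something else, mostly with a low value. They report only what shows in the picture. A call takes as long as a camera call.
- finder.masks_of(name, picture): "region" (384x512 bool, what is visible of it) and "box" ([left, top, right, bottom] in pixels, round what is visible of it).
- finder.spot_point(name, picture): "xy" ([column, row] in pixels: a listed point, or the origin of a listed thing).
The state is a dict: "time": time; "joints": joint angles; "joint_velocities": joint speeds; "joint_torque": joint torques, N m; "tcp_pos": TCP position; "ee_rot": TCP orientation; "wrist_force": force on the tool from outside, world axes, zero at the start; "torque": the same for the moment, N m; "grip_width": opening from 0.0 (shut) to 1.0 (fully open); "grip_force": force on a finger pad.
Only numpy, scipy, OpenCV 4.12 (cv2) and the standard library are available. Lean on these libraries where they do the work, as an engineer would, in place of code of your own. Each camera call takes 0.05 s, during which the arm holds its last target. There are 200 camera calls.

### The job

The glue in the wooden box is dry: work the jammed clamp wedge loose by rocking its post from side to side in small pulls, so that the box is not dragged along its track, and draw it out from under the clamp foot. Lay the wedge in the plain empty tray without cells, then raise the box's stiff lid to about 50 degrees and leave it standing there. Do not knock over the jar.

Things in the scene. Friction and masses are not known exactly. Their poses are not given: they have to be found in the camera images.
- seat (a point): Point on the shut lid's upper face right below the clamp foot, 98 mm above the bench; rides with the carriage. Axes of the box: x from its front (hook side) to its hinge side, +y the way the wedge comes out, z up. The wooden box is 150 mm (x) by 160 mm (y): its front edge is 26 mm in front of the seat, its sides 80 mm to either side, its hinge 124 mm behind.
- foot: Sprung steel foot of the clamp hook, 24 mm (x) by 18 mm (y), pressing the wedge on the lid with about 30 N; its origin is the middle of its lower face. It follows the wedge down as this comes out and its force fades; after about 25 mm the wedge is loose. The hook (post in front of the box, 30 mm wide) reaches back over it through a notch in the lid; hook top 46 mm above the lid's face.
- carriage (a joint): Slide of the carriage that carries box, lid and hook on the fixed aluminium track, m, along the box's y; 0 at the start, positive the way the wedge comes out. It gives to more than about 16 N and stays; a straight pull on the jammed wedge takes about 35 N and drags the box instead. More than 20 mm either way counts as dragged.
- wedge: Loose aluminium wedge, 154 mm long, 24 mm wide, 250 g, flat underside, 7.8 mm thick at the thin end, growing by 1.2 mm every 10 mm. Origin: on the underside, 35 mm from the thin end, near the seat at the start; y along its length to its steel post, z up. Low cheeks on the lid, 25 to 47 mm from the seat in y, leave it some 7 mm of play either way in x.
- wedge_post (a point): Grip point on the axis of the upright round steel post on the wedge's thick end: 20 mm in diameter, its top 16 mm above this point, 98 mm from the wedge's origin along +y, 40 mm above its underside. An end plate (44 mm wide, 6 mm thick, 60 mm high) stands 15 mm beyond the axis: fingers on the post pull on it. The post turns in a grip and can rock 13 mm either way across the wedge.
- wedge_tip (a point): Middle of the lower edge of the wedge's thin end.
- lid (a joint): Angle of the box's lid, rad: 0 shut, positive open (0.87 is 50 degrees). Stiff hinge (0.35 N m, some 7 N at the tab): it stays where it is left. The wedge keeps it shut.
- lid_hinge (a point): On the lid's hinge axis, midway, at the underside of the 12 mm thick lid, 86 mm above the bench; the axis runs along the box's y. Axes of the lid: x from front to hinge, y along the hinge, z out of its upper face. The lid is 150 mm from hinge to front edge.
- lid_handle (a point): Point in the wooden pull tab that stands up on the lid, 72 mm in front of the hinge axis and 40 mm above it when shut. The tab is 12 mm thick along y, 24 mm along x and 40 mm high (its top 12 mm above this point). Pinched along y, it can turn in the grip as the lid rises.
- tray: Plain white open tray without cells, fixed, 150 mm (x) by 210 mm (y), rim 22 mm high, walls and floor 4 mm. Origin: centre of its underside. It lies to the left or the right of the box. The other white tray, of the same size, has cells with black parts.
- jar: Amber jar with a black cap, 48 mm in diameter, 60 mm high, standing loose on the bench; origin at the centre of its underside.

How it is judged:
By the outcome, as a careful person would: the job done as asked, in the order asked, and still so for the second after the job is handed in, with the robot touching nothing.
It also fails if it takes over 70 s, if anything falls off the work surface, if the arm or the gripper's body presses on something with over 40 N, if the wrist force passes 120 N, or if a joint passes its speed limit or range.

## Working session

There is one attempt and no reset: what is moved stays moved. The work goes in short steps, Python scripts to look and compute and a tool call to move; the robot and the scene stay as the last step left them, time stands still between calls to the robot, and variables do not carry over. Pictures are saved under pics/ and viewed, at most 12 in all, crops included, and the job is handed in when it is done.

Besides the shell and the picture viewer there is one more tool, called after "Request:" by a JSON object that holds its "method" and its "body", one argument or row to a line. arm_command: Moves the arm, as the interface text tells. Its arguments: {"type":"object","properties":{"deltas":{"type":"array","items":{"type":"array","items":{"type":"array","items":{"type":"number"}}}},"newtons":{"type":"number"}},"required":["deltas"]}

```bash
mkdir -p pics; cat > h.py <<'E'
import numpy as np, cv2, json
from scipy.optimize import least_squares
from plant import readout, cams, order, finder, env
def ray(p,uv):
    T=np.array(p["world_to_cam"]);K=np.array(p["K"])
    d=T[:3,:3].T@np.linalg.inv(K)@np.array([uv[0],uv[1],1.0]); return -T[:3,:3].T@T[:3,3], d
def onz(p,uv,z):
    c,d=ray(p,uv); return c+d*(z-c[2])/d[2]
def tri(a,b):
    A=[];B=[]
    for p,uv in (a,b):
        c,d=ray(p,uv); d=d/np.linalg.norm(d); P=np.eye(3)-np.outer(d,d); A.append(P);B.append(P@c)
    x=np.linalg.solve(sum(A),sum(B)); return x, np.linalg.norm(np.cross(x-ray(*a)[0],ray(*a)[1]/np.linalg.norm(ray(*a)[1])))
def st():
    s=readout.observe(); print({k:np.round(s[k],3).tolist() for k in("time","tcp_pos","ee_rot","wrist_force","torque","grip_width","grip_force","joints")})
def look(names):
    P={n:cams.read_camera(n) for n in("scene","top")}
    for n in names:
        u={}
        for c in P:
            r=finder.spot_point(n,P[c]); 
            if r: u[c]=r[0]
        s=n+" "+" ".join(f"{c}:{np.round(u[c]['xy'],1).tolist()}({u[c]['confidence']:.2f})" for c in u)
        if len(u)==2:
            x,e=tri((P["scene"],u["scene"]["xy"]),(P["top"],u["top"]["xy"])); s+=f" -> {np.round(x,4).tolist()} e{e*1000:.1f}mm"
        print(s)
    return P
E
python3 - <<'E'
from h import *
st()
P=look(["seat","foot","wedge","wedge_post","wedge_tip","lid_hinge","lid_handle","tray","jar"])
im=np.vstack([P["scene"]["frame"],P["top"]["frame"]])
cv2.imwrite("pics/a.png",cv2.resize(P["scene"]["frame"][:,:,::-1],(800,600)))
cv2.imwrite("pics/b.png",cv2.resize(P["top"]["frame"][:,:,::-1],(800,600)))
print([ (r["box"],r["confidence"]) for r in finder.masks_of("tray",P["top"])])
E
```

```text
{'time': 0.0, 'tcp_pos': [0.182, -0.545, 0.23], 'ee_rot': [-179.883, -0.015, 18.435], 'wrist_force': [0.454, -0.02, 0.056], 'torque': [-0.001, -0.021, 0.005], 'grip_width': 0.998, 'grip_force': 0.0, 'joints': [-77.883, 21.663, 4.563, 73.017, 0.002, 83.681]}
seat scene:[262.3, 212.3](0.87) top:[267.5, 178.7](0.93) -> [0.5281, -0.0382, 0.0995] e0.8mm
foot scene:[260.2, 207.5](0.62)
wedge scene:[261.8, 210.6](0.92) top:[270.3, 181.3](0.95) -> [0.5236, -0.0418, 0.1037] e5.3mm
wedge_post scene:[284.1, 180.5](0.92) top:[233.5, 188.6](0.89) -> [0.5041, 0.0527, 0.1373] e4.5mm
wedge_tip scene:[253.1, 216.9](0.63) top:[285.3, 177.1](0.64) -> [0.5338, -0.0801, 0.1101] e6.6mm
lid_hinge scene:[308.4, 234.1](0.67) top:[256.8, 136.4](0.66) -> [0.6468, -0.0112, 0.0865] e3.5mm
lid_handle scene:[282.6, 208.6](0.82) top:[263.4, 154.3](0.59) -> [0.5869, -0.029, 0.1355] e0.1mm
tray scene:[352.9, 174.0](0.72) top:[119.0, 211.0](0.93) -> [0.4589, 0.3991, -0.0093] e5.5mm
jar scene:[275.8, 192.1](0.50) top:[199.8, 237.1](0.54) -> [0.3733, 0.1594, -0.0057] e0.5mm
[([75.0, 174.8, 154.6, 238.7], 0.86)]
```

View pics/a.png

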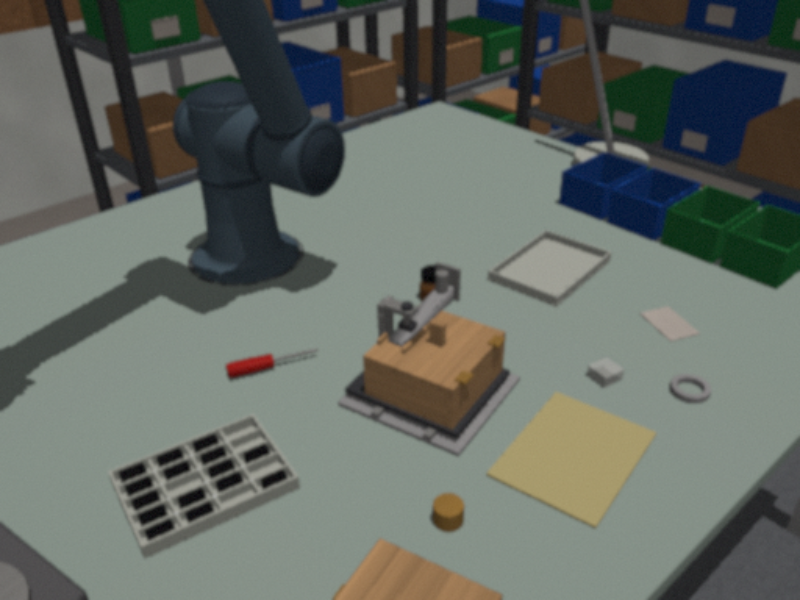

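View pics/b.png

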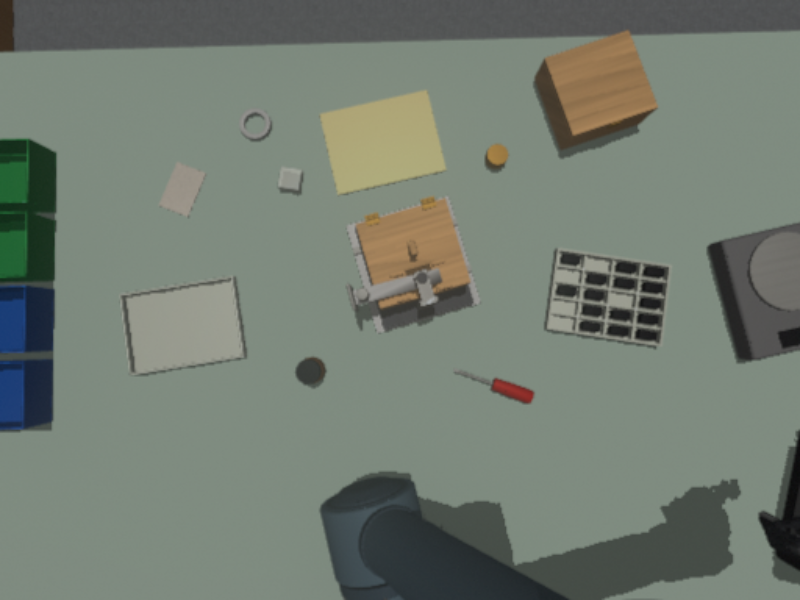

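The scene view shows the box mid-frame with the wedge's post at its upper side. The jar is behind it, partly hidden, and the plain tray is at about (550,265). The top view shows the box near (415,255), post (362,295), jar (311,371), and the empty tray on the left at (185,325), corners (123,295), (235,279), (245,357) and (133,374). Next I fit the poses.

```bash
cat >> h.py <<'E'
def fit(model,x0,P,names=None,yawprior=None):
    obs=[]
    for n in model:
        for c in P:
            r=finder.spot_point(n,P[c])
            if r and r[0]["confidence"]>.5: obs.append((n,c,np.array(r[0]["xy"])))
    def f(v):
        o=[]
        for n,c,uv in obs:
            m=np.array(model[n]);a=v[2];X=np.array([v[0]+np.cos(a)*m[0]-np.sin(a)*m[1],v[1]+np.sin(a)*m[0]+np.cos(a)*m[1],m[2]])
            q=np.array(P[c]["world_to_cam"])[:3]@np.r_[X,1];q=np.array(P[c]["K"])@q; o+=list(q[:2]/q[2]-uv)
        return np.array(o)
    s=least_squares(f,x0,loss="soft_l1"); 
    print(np.round(s.x[:2],4),"yaw",round(np.degrees(s.x[2]),1)); print([(n,c,np.round(e,1).tolist()) for (n,c,_),e in zip(obs,f(s.x).reshape(-1,2))])
    return s.x
BOX={"seat":(0,0,.098),"lid_hinge":(.124,0,.086),"lid_handle":(.052,0,.126)}
WED=lambda z:{"wedge":(0,0,z),"wedge_post":(0,.098,z+.04),"wedge_tip":(0,-.035,z)}
E
python3 - <<'E'
from h import *
P={n:cams.read_camera(n) for n in("scene","top")}
fit(BOX,[.53,-.04,.22],P); w=fit(WED(.098),[.53,-.04,.22],P)
print("post",w[:2]+.098*np.array([-np.sin(w[2]),np.cos(w[2])]))
for n,h in(("tray",.022),("lid",.098)):
  r=finder.masks_of(n,P["top"])[0]["region"].astype(np.uint8)
  c=max(cv2.findContours(r,0,2)[0],key=cv2.contourArea)
  w=np.array([onz(P["top"],p,h)[:2] for p in c[:,0]],np.float32)
  print(n,cv2.minAreaRect(w))
E
```

```text
[ 0.5297 -0.0431] yaw 15.8
[('seat', 'scene', [1.1, 1.7]), ('seat', 'top', [0.1, 1.2]), ('lid_hinge', 'scene', [-2.5, -2.3]), ('lid_hinge', 'top', [-0.3, -2.4]), ('lid_handle', 'scene', [0.9, 0.7]), ('lid_handle', 'top', [0.4, 0.8])]
[ 0.5281 -0.0393] yaw 16.6
[('wedge', 'scene', [-2.4, 1.9]), ('wedge', 'top', [-2.4, 0.8]), ('wedge_post', 'scene', [2.1, 1.7]), ('wedge_post', 'top', [-0.1, 1.9]), ('wedge_tip', 'scene', [-1.4, 2.2]), ('wedge_tip', 'top', [-2.3, -2.8])]
post [0.50010879 0.05463027]
tray ((0.46301785111427307, 0.39091721177101135), (0.15044501423835754, 0.21615585684776306), 7.587583065032959)
lid ((0.5765061974525452, -0.029506660997867584), (0.16332638263702393, 0.16528008878231049), 14.378490447998047)
```

Request:
{"method": "arm_command", "body": {
  "deltas": [
    [[2.7, 5.0, 0, 0, 0, 0.126, 0], [5.4, 10, 0, 0, 0, 0.252, 0], [8.0, 15, 0, 0, 0, 0.378, 0], [10.7, 20, 0, 0, 0, 0.504, 0], [13.3, 25, 0, 0, 0, 0.63, 0]]
  ]
}}

```text
time: 2.48
tcp_pos: [0.3156, -0.294, 0.2315]
ee_rot: [179.9, -0.0, 54.7]
wrist_force: [0.7, -0.3, 0.1]
grip_width: 0.997
grip_force: 0.0
```

Request:
{"method": "arm_command", "body": {
  "deltas": [
    [[2.7, 5.0, 0, 0, 0, 0.126, 0], [5.4, 10, 0, 0, 0, 0.252, 0], [8.0, 15, 0, 0, 0, 0.378, 0], [10.7, 20, 0, 0, 0, 0.504, 0], [13.3, 25, 0, 0, 0, 0.63, 0]]
  ]
}}

```text
time: 3.1
tcp_pos: [0.4487, -0.0438, 0.2316]
ee_rot: [179.9, 0.0, 90.9]
wrist_force: [1.5, -0.6, -0.1]
grip_width: 1.003
grip_force: 0.0
```

Request:
{"method": "arm_command", "body": {
  "deltas": [
    [[2.7, 5.0, 0, 0, 0, 0.126, 0], [5.3, 9.9, -2, 0, 0, 0.251, 0], [5.3, 9.9, -2, 0, 0, 0.251, 0]]
  ]
}}

```text
time: 3.48
tcp_pos: [0.5012, 0.0566, 0.2098]
ee_rot: [-179.9, -0.1, 105.3]
wrist_force: [0.1, -0.6, 0.2]
grip_width: 0.997
grip_force: 0.0
```

```bash
python3 - <<'E'
from h import *
st(); P=look(["wedge_post","jar"])
im=np.hstack([P["scene"]["frame"][100:300,160:400],P["top"]["frame"][100:300,150:350]])
cv2.imwrite("pics/c.png",cv2.resize(im[:,:,::-1],None,fx=1.8,fy=1.8))
E
```

```text
{'time': 3.475, 'tcp_pos': [0.501, 0.057, 0.21], 'ee_rot': [-179.912, -0.066, 105.349], 'wrist_force': [0.075, -0.633, 0.167], 'torque': [-0.019, 0.023, 0.014], 'grip_width': 0.997, 'grip_force': 0.0, 'joints': [-0.79, 13.939, -9.275, 66.889, 0.039, 73.861]}
wedge_post scene:[285.0, 181.8](0.84) top:[236.6, 188.9](0.55) -> [0.5061, 0.048, 0.1361] e8.7mm
jar scene:[276.3, 192.2](0.62)
```

View pics/c.png

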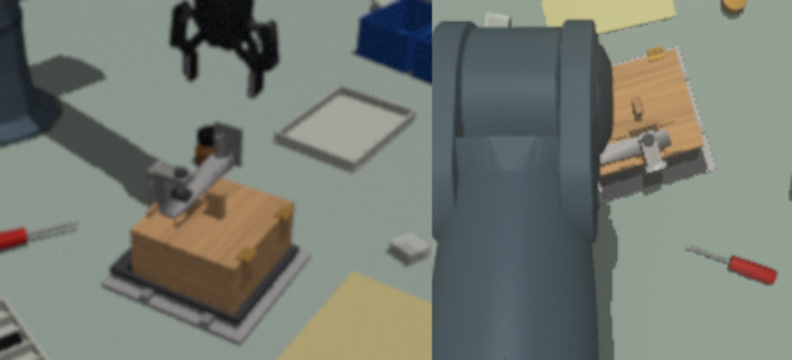

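Request:
{"method": "arm_command", "body": {
  "deltas": [
    [[0.1, -0.4, -3, 0, 0, 0, 0], [0.1, -0.4, -6, 0, 0, 0, 0], [0.1, -0.4, -8.2, 0, 0, 0, 0], [0.1, -0.4, -8.2, 0, 0, 0, 0]]
  ]
}}

```text
time: 4.28
tcp_pos: [0.5001, 0.0486, 0.1282]
ee_rot: [-179.8, -0.1, 104.9]
wrist_force: [-0.2, -0.2, 0.4]
grip_width: 0.998
grip_force: 0.0
```

Request:
{"method": "arm_command", "body": {
  "deltas": [
    [[0, 0, 0, 0, 0, 0, 0.6], [0, 0, 0, 0, 0, 0, 0.8], [0, 0, 0, 0, 0, 0, 1], [0, 0, 0, 0, 0, 0, 1], [0, 0, 0, 0, 0, 0, 1]]
  ],
  "newtons": 40
}}

```text
time: 4.9
tcp_pos: [0.5028, 0.0497, 0.1302]
ee_rot: [179.9, 0.0, 105.0]
wrist_force: [1.4, 1.5, 4.2]
grip_width: 0.222
grip_force: 39.0
```

```bash
python3 - <<'E'
from h import *
st()
P=cams.read_camera("scene")
cv2.imwrite("pics/d.png",cv2.resize(P["frame"][110:260,180:360,::-1],None,fx=4,fy=4))
E
```

```text
{'time': 4.9, 'tcp_pos': [0.503, 0.05, 0.13], 'ee_rot': [179.869, 0.015, 105.02], 'wrist_force': [1.391, 1.471, 4.187], 'torque': [0.227, -0.107, -0.007], 'grip_width': 0.222, 'grip_force': 39.041, 'joints': [-1.57, 16.693, -17.853, 55.324, 0.022, 73.41]}
```

View pics/d.png

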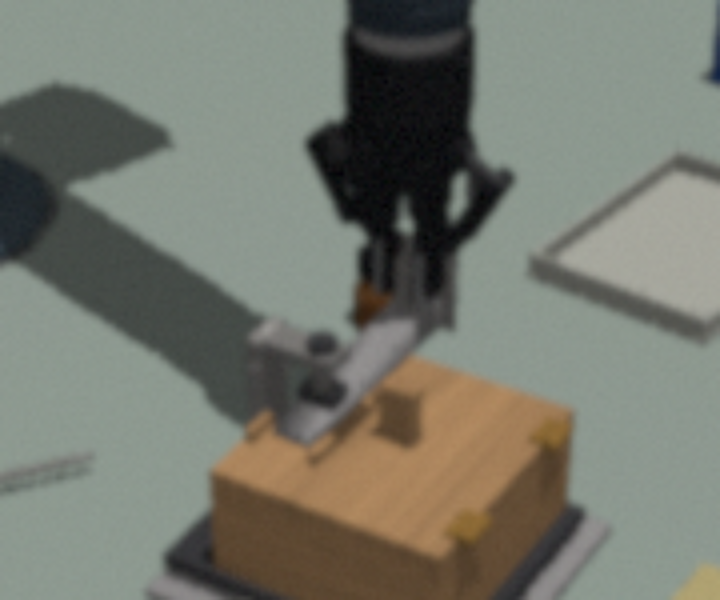

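Request:
{"method": "arm_command", "body": {
  "deltas": [
    [[0.47, 0.18, 0.1, 0, 0, 0, 1], [0.75, 0.3, 0.2, 0, 0, 0, 1], [0.15, 0.2, 0.2, 0, 0, 0, 1], [-0.44, 0.09, 0.2, 0, 0, 0, 1], [-0.84, 0.03, 0.2, 0, 0, 0, 1]]
  ]
}}

```text
time: 5.58
tcp_pos: [0.4955, 0.0486, 0.1307]
ee_rot: [179.9, 0.2, 105.0]
wrist_force: [7.0, 0.9, -9.0]
grip_width: 0.221
grip_force: 39.5
```

```bash
python3 - <<'E'
from h import *
st(); P={n:cams.read_camera(n) for n in("scene","top")}; fit(BOX,[.53,-.04,.25],P); fit(WED(.098),[.53,-.04,.25],P)
E
```

```text
{'time': 5.575, 'tcp_pos': [0.496, 0.049, 0.131], 'ee_rot': [179.851, 0.189, 105.02], 'wrist_force': [6.997, 0.925, -9.02], 'torque': [0.181, -1.052, 0.081], 'grip_width': 0.221, 'grip_force': 39.488, 'joints': [-1.615, 15.837, -18.967, 55.0, -0.138, 73.364]}
[ 0.5288 -0.0444] yaw 14.4
[('seat', 'scene', [1.4, -0.7]), ('seat', 'top', [5.4, 1.1]), ('lid_hinge', 'scene', [-1.4, 0.1]), ('lid_hinge', 'top', [-1.7, -3.2]), ('lid_handle', 'top', [0.1, -0.1])]
[ 0.5332 -0.0488] yaw 15.9
[('wedge', 'scene', [-2.2, 6.7]), ('wedge', 'top', [-0.5, 0.7]), ('wedge_post', 'scene', [1.0, 2.3]), ('wedge_post', 'top', [-30.3, 30.2]), ('wedge_tip', 'scene', [-1.1, 6.1]), ('wedge_tip', 'top', [-0.8, -3.1])]
```

Request:
{"method": "arm_command", "body": {
  "deltas": [
    [[0.46, 0.23, -0.1, 0, 0, 0, 1], [0.91, 0.45, -0.1, 0, 0, 0, 1], [1.47, 0.7, -0.1, 0, 0, 0, 1], [0.86, 0.65, -0.1, 0, 0, 0, 1], [0.26, 0.59, -0.1, 0, 0, 0, 1]]
  ]
}}

```text
time: 6.9
tcp_pos: [0.4994, 0.0524, 0.1306]
ee_rot: [179.8, 0.5, 104.9]
wrist_force: [11.2, -9.8, -7.8]
grip_width: 0.218
grip_force: 39.6
```

```bash
python3 - <<'E'
from h import *
st(); P={n:cams.read_camera(n) for n in("scene","top")}; fit(BOX,[.53,-.04,.25],P)
E
```

```text
{'time': 6.9, 'tcp_pos': [0.499, 0.052, 0.131], 'ee_rot': [179.776, 0.492, 104.914], 'wrist_force': [11.158, -9.83, -7.842], 'torque': [-1.578, -2.115, 0.327], 'grip_width': 0.218, 'grip_force': 39.573, 'joints': [-0.996, 16.186, -18.49, 54.973, -0.412, 74.088]}
[ 0.5275 -0.0409] yaw 14.5
[('seat', 'scene', [-0.1, 0.1]), ('seat', 'top', [0.6, 1.0]), ('lid_hinge', 'scene', [0.9, -0.8]), ('lid_hinge', 'top', [2.0, -0.8]), ('lid_handle', 'scene', [0.5, 2.8]), ('lid_handle', 'top', [-0.9, 3.2])]
```

Request:
{"method": "arm_command", "body": {
  "deltas": [
    [[-0.58, -0.16, 0, 0, 0, 0, 1], [0.18, 0.1, 0, 0, 0, 0, 1], [0.94, 0.36, 0, 0, 0, 0, 1], [1.51, 0.56, 0, 0, 0, 0, 1], [0.72, 0.4, 0, 0, 0, 0, 1]]
  ]
}}

```text
time: 7.92
tcp_pos: [0.5051, 0.0578, 0.1306]
ee_rot: [179.9, 0.3, 104.9]
wrist_force: [7.6, -5.5, -3.1]
grip_width: 0.213
grip_force: 39.9
```

Request:
{"method": "arm_command", "body": {
  "deltas": [
    [[-0.59, -0.11, 0, 0, 0, 0, 1], [-1.19, -0.21, 0, 0, 0, 0, 1], [-1.57, -0.32, 0, 0, 0, 0, 1], [-1.0, -0.11, 0, 0, 0, 0, 1], [-0.44, 0.09, 0, 0, 0, 0, 1]]
  ]
}}

```text
time: 8.55
tcp_pos: [0.4957, 0.0578, 0.1304]
ee_rot: [-179.6, 0.3, 104.9]
wrist_force: [-12.8, -9.2, 16.2]
grip_width: 0.22
grip_force: 42.0
```

Request:
{"method": "arm_command", "body": {
  "deltas": [
    [[0.54, 0.3, 0, 0, 0, 0, 1], [0.98, 0.57, 0, 0, 0, 0, 1], [0.38, 0.52, 0, 0, 0, 0, 1], [-0.23, 0.46, 0, 0, 0, 0, 1], [-0.83, 0.4, 0, 0, 0, 0, 1]]
  ]
}}

```text
time: 9.18
tcp_pos: [0.4941, 0.0619, 0.1308]
ee_rot: [179.7, 0.4, 104.9]
wrist_force: [6.2, -5.3, -2.7]
grip_width: 0.216
grip_force: 39.8
```

Request:
{"method": "arm_command", "body": {
  "deltas": [
    [[-0.41, -0.01, 0, 0, 0, 0, 1], [0.24, 0.22, 0, 0, 0, 0, 1], [0.89, 0.45, 0, 0, 0, 0, 1], [1.54, 0.7, 0, 0, 0, 0, 1], [0.93, 0.6, 0, 0, 0, 0, 1]]
  ]
}}

```text
time: 9.8
tcp_pos: [0.501, 0.0679, 0.1308]
ee_rot: [180.0, 0.4, 104.9]
wrist_force: [5.9, -7.1, -1.6]
grip_width: 0.216
grip_force: 40.1
```

```bash
python3 - <<'E'
from h import *
st(); P={n:cams.read_camera(n) for n in("scene","top")}; fit({k:BOX[k] for k in("seat","lid_hinge")},[.53,-.04,.25],P)
E
```

```text
{'time': 9.8, 'tcp_pos': [0.501, 0.068, 0.131], 'ee_rot': [179.989, 0.359, 104.896], 'wrist_force': [5.898, -7.134, -1.61], 'torque': [-1.09, -0.961, -0.002], 'grip_width': 0.216, 'grip_force': 40.094, 'joints': [0.744, 16.75, -17.674, 55.479, -0.345, 75.848]}
[ 0.5288 -0.0374] yaw 14.0
[('seat', 'scene', [3.3, 1.5]), ('seat', 'top', [0.3, 1.1]), ('lid_hinge', 'scene', [-1.8, 0.7]), ('lid_hinge', 'top', [-2.1, -0.1])]
```

Request:
{"method": "arm_command", "body": {
  "deltas": [
    [[0.65, 0.28, 0, 0, 0, 0, 1], [0.05, 0.22, 0, 0, 0, 0, 1], [-0.56, 0.16, 0, 0, 0, 0, 1], [-1.17, 0.1, 0, 0, 0, 0, 1], [-1.58, 0.1, 0, 0, 0, 0, 1]]
  ]
}}

```text
time: 10.72
tcp_pos: [0.4881, 0.0692, 0.1311]
ee_rot: [179.7, 0.4, 105.0]
wrist_force: [11.9, -7.3, -5.9]
grip_width: 0.221
grip_force: 45.9
```

Request:
{"method": "arm_command", "body": {
  "deltas": [
    [[0.65, 0.28, 0, 0, 0, 0, 1], [1.3, 0.56, 0, 0, 0, 0, 1], [1.95, 0.83, 0, 0, 0, 0, 1], [1.35, 0.77, 0, 0, 0, 0, 1], [0.74, 0.72, 0, 0, 0, 0, 1]]
  ]
}}

```text
time: 11.35
tcp_pos: [0.4932, 0.0743, 0.1309]
ee_rot: [180.0, 0.6, 104.8]
wrist_force: [5.9, -12.1, -0.2]
grip_width: 0.216
grip_force: 45.1
```

```bash
python3 - <<'E'
from h import *
st(); P={n:cams.read_camera(n) for n in("scene","top")}; fit({k:BOX[k] for k in("seat","lid_hinge","lid_handle")},[.53,-.04,.25],P)
for c in P: print(c,[(np.round(r["xy"],1).tolist(),round(r["confidence"],2)) for r in finder.spot_point("wedge_tip",P[c])[:1]])
cv2.imwrite("pics/e.png",cv2.resize(P["scene"]["frame"][110:260,180:360,::-1],None,fx=4,fy=4))
E
```

```text
{'time': 11.35, 'tcp_pos': [0.493, 0.074, 0.131], 'ee_rot': [179.954, 0.592, 104.804], 'wrist_force': [5.944, -12.116, -0.231], 'torque': [-1.79, -1.294, 0.069], 'grip_width': 0.216, 'grip_force': 45.133, 'joints': [1.633, 15.962, -18.761, 55.097, -0.566, 76.828]}
[ 0.5249 -0.0441] yaw 14.1
[('seat', 'scene', [1.6, 1.1]), ('seat', 'top', [0.4, -0.9]), ('lid_hinge', 'scene', [0.5, -0.6]), ('lid_hinge', 'top', [2.2, -0.1]), ('lid_handle', 'scene', [-3.0, -0.6]), ('lid_handle', 'top', [-1.7, 1.5])]
scene [([255.9, 215.2], 0.72)]
top [([279.2, 179.6], 0.66)]
```

View pics/e.png

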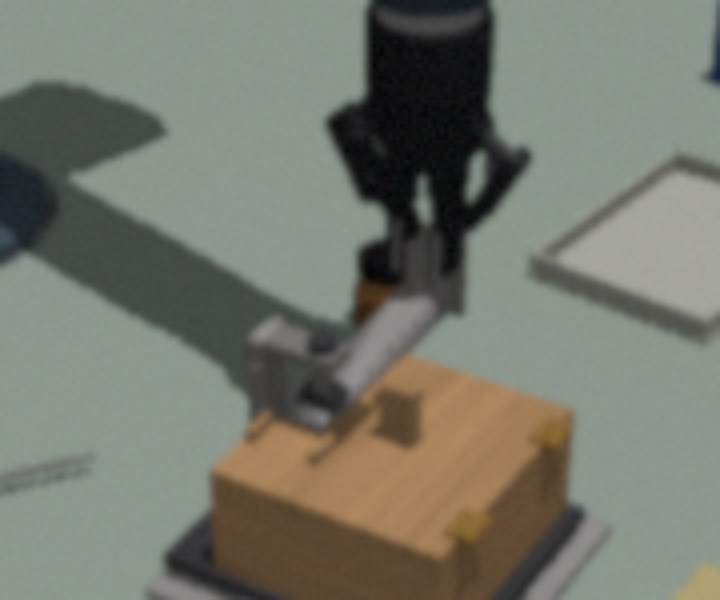

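The box corners are at the same pixels as in the previous picture, so it has not been dragged. The wedge's tip has moved from (305,435) to (325,420), about 15 mm out, so I keep rocking.

Request:
{"method": "arm_command", "body": {
  "deltas": [
    [[-0.58, -0.16, 0, 0, 0, 0, 1], [-0.9, -0.14, 0, 0, 0, 0, 1], [-0.25, 0.14, 0, 0, 0, 0, 1], [0.41, 0.42, 0, 0, 0, 0, 1], [1.06, 0.7, 0, 0, 0, 0, 1]]
  ]
}}

```text
time: 12.48
tcp_pos: [0.4935, 0.0804, 0.1294]
ee_rot: [-178.9, 0.5, 104.7]
wrist_force: [-6.1, -18.4, 13.3]
grip_width: 0.221
grip_force: 50.2
```

Request:
{"method": "arm_command", "body": {
  "deltas": [
    [[-0.7, -0.08, 0, 0, 0, 0, 1], [-1.4, -0.17, 0, 0, 0, 0, 1], [-2.01, -0.23, 0, 0, 0, 0, 1], [-1.46, 0.02, 0, 0, 0, 0, 1], [-0.81, 0.3, 0, 0, 0, 0, 1]]
  ]
}}

```text
time: 13.1
tcp_pos: [0.4885, 0.0854, 0.1295]
ee_rot: [-179.3, 0.3, 104.8]
wrist_force: [-16.5, -11.1, 16.8]
grip_width: 0.216
grip_force: 55.6
```

Request:
{"method": "arm_command", "body": {
  "deltas": [
    [[0.55, 0.25, 0, 0, 0, 0, 1], [0.05, 0.22, 0, 0, 0, 0, 1], [-0.56, 0.16, 0, 0, 0, 0, 1], [-1.17, 0.1, 0, 0, 0, 0, 1], [-0.71, 0.33, 0, 0, 0, 0, 1]]
  ]
}}

```text
time: 13.72
tcp_pos: [0.4851, 0.092, 0.1299]
ee_rot: [-179.8, -0.0, 105.0]
wrist_force: [-3.7, -1.1, 2.2]
grip_width: 0.218
grip_force: 52.8
```

Request:
{"method": "arm_command", "body": {
  "deltas": [
    [[-0.13, 0.5, 0, 0, 0, 0, 1], [-0.26, 1.0, 0, 0, 0, 0, 1], [-0.39, 1.5, 0, 0, 0, 0, 1]]
  ]
}}

```text
time: 14.1
tcp_pos: [0.4826, 0.1077, 0.1301]
ee_rot: [-180.0, -0.0, 105.0]
wrist_force: [0.4, -1.3, -1.4]
grip_width: 0.213
grip_force: 52.6
```

```bash
python3 - <<'E'
from h import *
P=look(["wedge_tip","seat","lid_handle","lid_hinge"])
cv2.imwrite("pics/f.png",cv2.resize(P["scene"]["frame"][110:260,180:360,::-1],None,fx=4,fy=4))
E
```

```text
wedge_tip scene:[264.4, 205.8](0.63) top:[266.6, 183.2](0.81) -> [0.5192, -0.0308, 0.1098] e6.6mm
seat scene:[259.8, 211.6](0.77) top:[268.5, 177.6](0.58) -> [0.5286, -0.0428, 0.1043] e2.0mm
lid_handle scene:[282.1, 212.2](0.56) top:[264.4, 156.8](0.81) -> [0.5836, -0.0301, 0.1242] e2.0mm
lid_hinge scene:[308.1, 238.6](0.83) top:[258.5, 135.5](0.63) -> [0.6508, -0.016, 0.0785] e3.5mm
```

View pics/f.png

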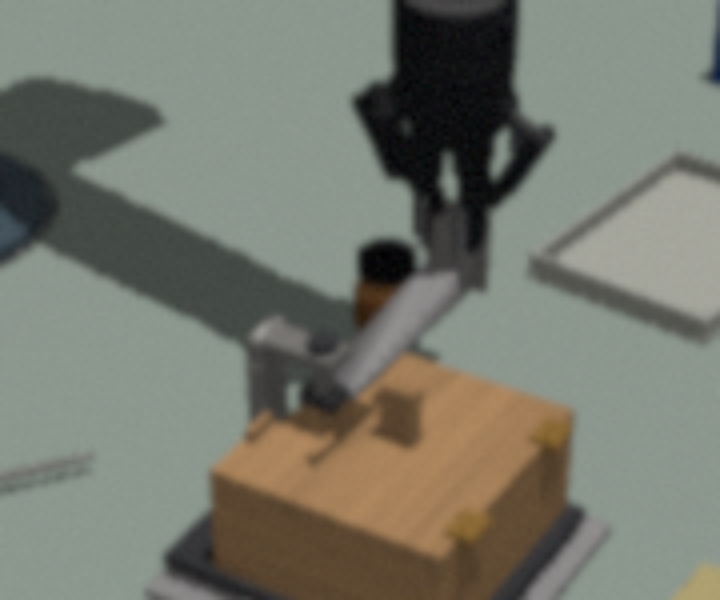

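The box is still in place and the wedge is nearly out. I raise the grip force and pull it straight clear, then lift.

Request:
{"method": "arm_command", "body": {
  "deltas": [
    [[-0.2, 0.8, 0, 0, 0, 0, 1], [-0.5, 2.0, 0, 0, 0, 0, 1], [-0.85, 3.2, 0, 0, 0, 0, 1], [-1.2, 4.5, 0.2, 0, 0, 0, 1], [-1.55, 5.8, 0.6, 0, 0, 0, 1]]
  ],
  "newtons": 100
}}

```text
time: 15.22
tcp_pos: [0.4669, 0.1662, 0.1364]
ee_rot: [-180.0, -0.0, 105.0]
wrist_force: [-0.1, 0.3, -3.0]
grip_width: 0.195
grip_force: 105.7
```

Request:
{"method": "arm_command", "body": {
  "deltas": [
    [[-0.3, 1, 2, 0, 0, 0, 1], [-0.5, 2.0, 4, 0, 0, 0, 1], [-0.5, 3.2, 6, 0, 0, 0, 1], [-0.5, 5, 7, 0, 0, 0, 1], [-0.5, 8, 7, 0, 0, 0, 1]]
  ]
}}

```text
time: 15.85
tcp_pos: [0.4631, 0.2462, 0.2079]
ee_rot: [179.8, -0.0, 105.0]
wrist_force: [0.5, -0.0, -1.6]
grip_width: 0.198
grip_force: 109.0
```

```bash
python3 - <<'E'
from h import *
st(); P=look(["wedge_tip","seat","wedge_post","jar"])
cv2.imwrite("pics/g.png",np.hstack([cv2.resize(P["scene"]["frame"][80:260,180:380,::-1],(400,360)),cv2.resize(P["top"]["frame"][80:260,60:260,::-1],(400,360))]))
E
```

```text
{'time': 15.85, 'tcp_pos': [0.463, 0.246, 0.208], 'ee_rot': [179.84, -0.004, 104.953], 'wrist_force': [0.541, -0.029, -1.567], 'torque': [0.152, -0.021, -0.084], 'grip_width': 0.198, 'grip_force': 108.986, 'joints': [21.07, 16.037, -6.745, 67.058, -0.013, 96.118]}
wedge_tip scene:[298.9, 153.3](0.95) top:[208.3, 187.9](0.93) -> [0.5022, 0.1079, 0.1909] e2.4mm
seat scene:[258.8, 211.3](0.61) top:[268.0, 175.5](0.63) -> [0.5316, -0.0441, 0.1077] e5.4mm
wedge_post scene:[321.8, 122.3](0.71) top:[149.2, 206.1](0.77) -> [0.4607, 0.2404, 0.2167] e0.6mm
jar top:[199.7, 236.7](0.62)
```

View pics/g.png

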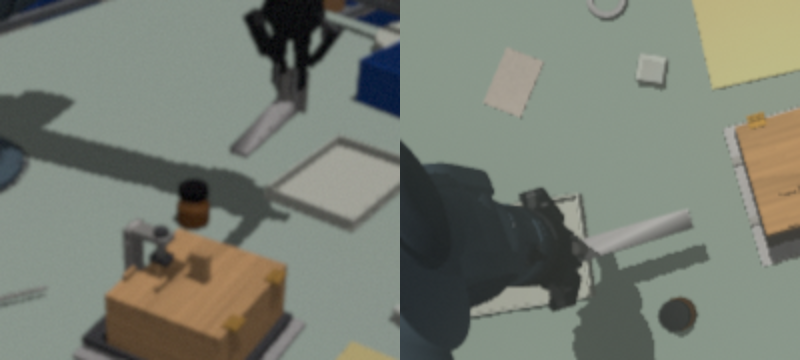

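Request:
{"method": "arm_command", "body": {
  "deltas": [
    [[-0.2, 5, 0, 0, 0, -0.04, 1], [-0.4, 10, -1, 0, 0, -0.08, 1], [-0.6, 15, -3, 0, 0, -0.12, 1], [-0.7, 20, -6, 0, 0, -0.14, 1], [-0.7, 20.1, -10, 0, 0, -0.14, 1]]
  ]
}}

```text
time: 16.98
tcp_pos: [0.4563, 0.4501, 0.1061]
ee_rot: [179.8, -0.2, 97.2]
wrist_force: [0.9, -0.2, -2.4]
grip_width: 0.196
grip_force: 109.2
```

Request:
{"method": "arm_command", "body": {
  "deltas": [
    [[0, 0, -3, 0, 0, 0, 1], [0, 0, -5, 0, 0, 0, 1], [0, 0, -6.2, 0, 0, 0, 1], [0, 0, -6.6, 0, 0, 0, 1]]
  ]
}}

```text
time: 17.48
tcp_pos: [0.4554, 0.4456, 0.0398]
ee_rot: [-180.0, 0.0, 97.0]
wrist_force: [0.7, -0.2, -2.2]
grip_width: 0.196
grip_force: 109.2
```

```bash
python3 - <<'E'
from h import *
st(); P=look(["wedge_tip","tray"])
cv2.imwrite("pics/i.png",cv2.resize(P["scene"]["frame"][80:230,270,:] if 0 else P["scene"]["frame"][80:230,260:440,::-1],(720,600)))
E
```

```text
{'time': 17.475, 'tcp_pos': [0.455, 0.446, 0.04], 'ee_rot': [-179.966, 0.027, 96.96], 'wrist_force': [0.687, -0.167, -2.171], 'torque': [0.065, 0.035, -0.053], 'grip_width': 0.196, 'grip_force': 109.229, 'joints': [38.679, 35.18, -2.681, 52.181, -0.005, 121.719]}
wedge_tip scene:[336.2, 178.3](0.59) top:[149.3, 203.4](0.82) -> [0.476, 0.2982, 0.0264] e3.5mm
tray scene:[352.8, 173.2](0.94) top:[116.0, 208.6](0.56) -> [0.4623, 0.4021, -0.0049] e0.2mm
```

View pics/i.png

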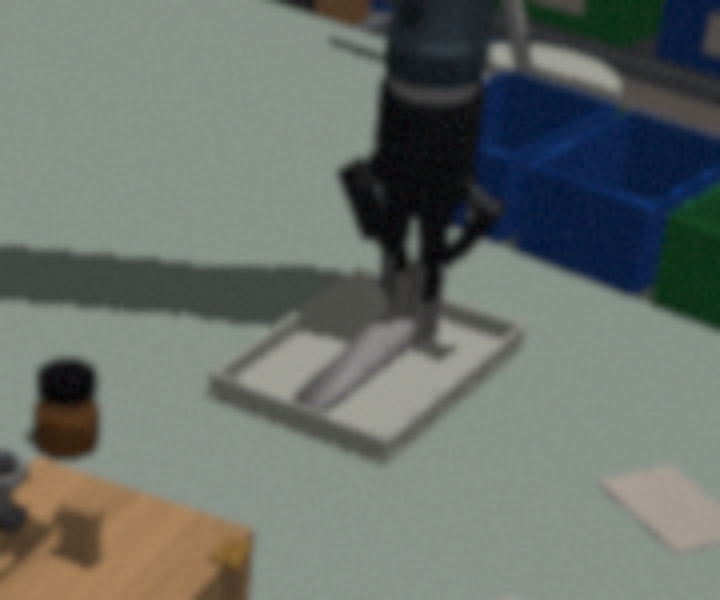

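Request:
{"method": "arm_command", "body": {
  "deltas": [
    [[-0.1, 0.7, 0, 0, 0, 0, 1], [-0.1, 0.7, -0.3, 0, 0, 0, 1], [-0.1, 0.7, -0.5, 0, 0, 0, 1]]
  ]
}}

```text
time: 18.15
tcp_pos: [0.4548, 0.454, 0.0374]
ee_rot: [179.9, -0.1, 97.0]
wrist_force: [-5.0, -3.0, 19.2]
grip_width: 0.195
grip_force: 111.8
```

Request:
{"method": "arm_command", "body": {
  "deltas": [
    [[0, 0, 0.15, 0, 0, 0, 0.7], [0, 0, 0.15, 0, 0, 0, 0.3], [0, 0, 0.15, 0, 0, 0, 0], [0, 0, 0.15, 0, 0, 0, 0], [0, 0, 2, 0, 0, 0, 0]]
  ]
}}

```text
time: 18.77
tcp_pos: [0.4532, 0.452, 0.0537]
ee_rot: [-179.8, 0.1, 97.0]
wrist_force: [0.4, -0.9, 0.7]
grip_width: 0.999
grip_force: 0.0
```

Request:
{"method": "arm_command", "body": {
  "deltas": [
    [[0, 0, 4, 0, 0, 0, 0], [0, 0, 9, 0, 0, 0, 0], [0, -4, 14, 0, 0, -0.1, 0], [1.5, -9, 17, 0, 0, -0.25, 0], [3, -14, 17, 0, 0, -0.4, 0]]
  ]
}}

```text
time: 19.4
tcp_pos: [0.4866, 0.3129, 0.2289]
ee_rot: [179.7, -0.3, 73.8]
wrist_force: [-0.2, -0.1, -0.5]
grip_width: 1.003
grip_force: 0.0
```

```bash
python3 - <<'E'
from h import *
st(); P={n:cams.read_camera(n) for n in("scene","top")}
fit(WED(.004),[.47,.35,.14],P); b=fit(BOX,[.53,-.04,.25],P)
m=finder.masks_of("lid",P["top"])[0]["region"].astype(np.uint8)
for k in("tray",):print(finder.masks_of(k,P["top"])[0]["box"],finder.masks_of("wedge",P["top"])[0]["box"])
print("handle",b[:2]+.052*np.array([np.cos(b[2]),np.sin(b[2])]))
cv2.imwrite("pics/j.png",np.hstack([cv2.resize(P["scene"]["frame"][100:280,200:400,::-1],(400,360)),cv2.resize(P["top"]["frame"][80:260,60:260,::-1],(400,360))]))
E
```

```text
{'time': 19.4, 'tcp_pos': [0.487, 0.313, 0.229], 'ee_rot': [179.689, -0.262, 73.847], 'wrist_force': [-0.202, -0.054, -0.529], 'torque': [-0.019, -0.016, -0.029], 'grip_width': 1.003, 'grip_force': 0.0, 'joints': [26.468, 21.688, 4.388, 72.294, -0.017, 132.622]}
[0.4682 0.3494] yaw 10.7
[('wedge', 'top', [1.1, 0.3]), ('wedge_post', 'scene', [1.5, 0.8]), ('wedge_post', 'top', [-1.7, 2.2]), ('wedge_tip', 'scene', [-2.5, 2.8]), ('wedge_tip', 'top', [-0.5, -1.2])]
[ 0.5249 -0.0382] yaw 11.1
[('seat', 'scene', [-0.2, 2.1]), ('lid_hinge', 'scene', [-0.2, -4.7]), ('lid_hinge', 'top', [2.7, 0.1]), ('lid_handle', 'scene', [19.5, -0.8])]Traceback (most recent call last):
  File "<stdin>", line 5, in <module>
IndexError: list index out of range
```

Request:
{"method": "arm_command", "body": {
  "deltas": [
    [[1.4, -5, 0, 0, 0, -0.15, 0], [2.8, -10, 0, 0, 0, -0.3, 0], [4.2, -15, 0, 0, 0, -0.45, 0], [5.6, -20, 0, 0, 0, -0.6, 0], [7, -25, 0, 0, 0, -0.75, 0]]
  ]
}}

```text
time: 20.88
tcp_pos: [0.5548, 0.0614, 0.2255]
ee_rot: [180.0, -0.0, 30.8]
wrist_force: [1.0, -0.6, 0.8]
grip_width: 0.999
grip_force: 0.0
```

Request:
{"method": "arm_command", "body": {
  "deltas": [
    [[1.4, -5, -1, 0, 0, -0.15, 0], [2.5, -9.2, -3, 0, 0, -0.285, 0], [2.5, -9.2, -3, 0, 0, -0.285, 0]]
  ]
}}

```text
time: 21.25
tcp_pos: [0.579, -0.0317, 0.1935]
ee_rot: [-180.0, 0.2, 14.5]
wrist_force: [-0.1, -0.1, -0.2]
grip_width: 1.002
grip_force: 0.0
```

```bash
python3 - <<'E'
from h import *
st(); P=look(["lid_handle","lid_hinge","jar"])
fit(WED(.004),[.47,.35,.14],P)
r=finder.masks_of("jar",P["scene"]); print(r[0]["box"] if r else None)
cv2.imwrite("pics/j.png",np.hstack([cv2.resize(P["scene"]["frame"][80:290,190:400,::-1],(400,400)),cv2.resize(P["top"]["frame"][80:280,60:260,::-1],(400,400))]))
E
```

```text
{'time': 21.25, 'tcp_pos': [0.579, -0.032, 0.193], 'ee_rot': [-179.968, 0.154, 14.503], 'wrist_force': [-0.139, -0.125, -0.181], 'torque': [0.05, -0.018, 0.008], 'grip_width': 1.002, 'grip_force': 0.0, 'joints': [-9.386, 23.008, 1.091, 68.237, -0.033, 156.11]}
lid_handle scene:[281.1, 208.4](0.91)
lid_hinge scene:[304.6, 236.6](0.88)
jar scene:[275.1, 190.1](0.66) top:[200.2, 236.2](0.56) -> [0.3756, 0.1558, 0.004] e0.7mm
[0.4691 0.3482] yaw 8.2
[('wedge', 'scene', [0.4, 1.0]), ('wedge', 'top', [1.3, -0.5]), ('wedge_post', 'scene', [22.4, -28.0]), ('wedge_post', 'top', [0.1, 1.1]), ('wedge_tip', 'scene', [-1.9, 1.3]), ('wedge_tip', 'top', [-1.9, 0.3])]
[271.5, 169.2, 285.4, 193.3]
```

View pics/j.png

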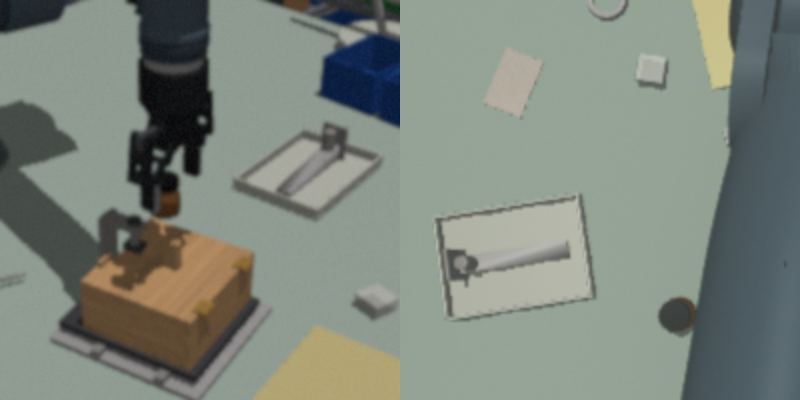

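The wedge lies wholly inside the tray at (515,255) in the crop, and the jar stands at (677,315). The open fingers straddle the tab, so I descend and pinch it.

Request:
{"method": "arm_command", "body": {
  "deltas": [
    [[0.3, 0.3, -3, 0, 0, 0, 0], [0.3, 0.3, -6, 0, 0, 0, 0], [0.3, 0.3, -8.4, 0, 0, 0, 0], [0.3, 0.3, -8.4, 0, 0, 0, 0]]
  ]
}}

```text
time: 22.5
tcp_pos: [0.5805, -0.0257, 0.1093]
ee_rot: [-179.9, 0.2, 14.8]
wrist_force: [-0.4, -1.2, -0.1]
grip_width: 1.0
grip_force: 0.0
```

Request:
{"method": "arm_command", "body": {
  "deltas": [
    [[0, 0, 0, 0, 0, 0, 0.5], [0, 0, 0, 0, 0, 0, 0.7], [0, 0, 0, 0, 0, 0, 0.85], [0, 0, 0, 0, 0, 0, 1], [0, 0, 0, 0, 0, 0, 1]]
  ],
  "newtons": 40
}}

```text
time: 23.12
tcp_pos: [0.583, -0.0265, 0.112]
ee_rot: [179.9, -0.1, 14.8]
wrist_force: [-0.7, -2.0, 2.8]
grip_width: 0.135
grip_force: 41.1
```

Request:
{"method": "arm_command", "body": {
  "deltas": [
    [[0.35, 0.1, 0.6, 0, 0, 0, 1], [0.77, 0.2, 1.2, 0, 0, 0, 1], [1.25, 0.32, 1.75, 0, 0, 0, 1], [1.74, 0.45, 2.2, 0, 0, 0, 1]]
  ]
}}

```text
time: 23.62
tcp_pos: [0.5963, -0.0229, 0.1296]
ee_rot: [180.0, 0.6, 14.7]
wrist_force: [-1.0, -6.6, -13.4]
grip_width: 0.129
grip_force: 38.9
```

```bash
python3 - <<'E'
from h import *
st(); P=look(["lid_handle","lid_hinge"])
cv2.imwrite("pics/k.png",np.hstack([cv2.resize(P["scene"]["frame"][100:280,200:380,::-1],(600,600))]))
E
```

```text
{'time': 23.625, 'tcp_pos': [0.596, -0.023, 0.13], 'ee_rot': [179.968, 0.577, 14.707], 'wrist_force': [-0.951, -6.577, -13.442], 'torque': [-1.315, 0.364, 0.123], 'grip_width': 0.129, 'grip_force': 38.87, 'joints': [-8.155, 27.181, -2.102, 61.236, -0.253, 157.139]}
lid_handle scene:[284.6, 206.9](0.82)
lid_hinge scene:[308.5, 235.9](0.57)
```

View pics/k.png

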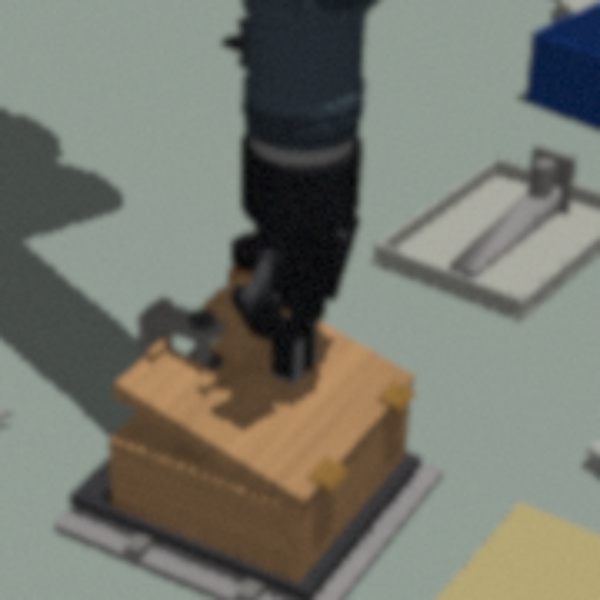

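The lid is up by roughly 15 degrees, and the box and wedge are undisturbed.

Request:
{"method": "arm_command", "body": {
  "deltas": [
    [[0.55, 0.02, 0.44, 0, 0, 0, 1], [1.12, 0.15, 0.85, 0, 0, 0, 1], [1.74, 0.3, 1.2, 0, 0, 0, 1], [2.37, 0.46, 1.5, 0, 0, 0, 1], [3.05, 0.63, 1.75, 0, 0, 0, 1]]
  ]
}}

```text
time: 24.55
tcp_pos: [0.6294, -0.0142, 0.1498]
ee_rot: [-179.9, 0.2, 14.8]
wrist_force: [-5.3, -0.1, -17.6]
grip_width: 0.131
grip_force: 38.9
```

Request:
{"method": "arm_command", "body": {
  "deltas": [
    [[0.35, 0.09, 0.1, 0, 0, 0, 1], [0.65, 0.17, 0.15, 0, 0, 0, 1], [0.65, 0.17, 0.15, 0, 0, 0, 1]]
  ]
}}

```text
time: 24.92
tcp_pos: [0.6361, -0.0124, 0.1519]
ee_rot: [-179.9, 0.1, 14.8]
wrist_force: [-5.7, 0.4, -16.1]
grip_width: 0.127
grip_force: 38.9
```

```bash
cat > ang.py <<'E'
from h import *
def ang(P):
    pts=[];r=finder.masks_of("lid",P["scene"])
    for c in P:
        q=finder.spot_point("lid_handle",P[c]); print(c,[(np.round(x["xy"],1).tolist(),round(x["confidence"],2)) for x in q[:1]])
        q=q[:1]
        if not q: continue
        T=np.array(P[c]["world_to_cam"]);K=np.array(P[c]["K"]);best=[]
        for t in np.radians(np.arange(0,80,1)):
            a=np.radians(14.6);f=.0824;g=np.radians(29.05)+t
            dx=.124-f*np.cos(g);X=[.528+dx*np.cos(a),-.042+dx*np.sin(a),.086+f*np.sin(g),1]
            u=K@(T[:3]@X);best.append((np.hypot(*(u[:2]/u[2]-q[0]["xy"])),round(np.degrees(t))))
        print(c,"angle",min(best))
E
python3 - <<'E'
from ang import *
st(); ang({n:cams.read_camera(n) for n in("scene","top")})
E
```

```text
{'time': 24.925, 'tcp_pos': [0.636, -0.012, 0.152], 'ee_rot': [-179.884, 0.103, 14.804], 'wrist_force': [-5.735, 0.391, -16.148], 'torque': [0.036, 1.231, -0.044], 'grip_width': 0.127, 'grip_force': 38.937, 'joints': [-6.859, 30.631, 6.948, 66.456, 0.07, 158.337]}
scene [([298.3, 199.4], 0.77)]
scene angle (np.float64(3.103627047099503), 42)
top []
```

Request:
{"method": "arm_command", "body": {
  "deltas": [
    [[0.25, 0.06, 0.05, 0, 0, 0, 1], [0.25, 0.06, 0.05, 0, 0, 0, 1]]
  ]
}}

```text
time: 25.42
tcp_pos: [0.6383, -0.0118, 0.1523]
ee_rot: [-179.9, 0.1, 14.8]
wrist_force: [-6.4, 0.6, -15.8]
grip_width: 0.129
grip_force: 38.8
```

Request:
{"method": "arm_command", "body": {
  "deltas": [
    [[0, 0, -0.2, 0, 0, 0, 0.7], [0, 0, -0.2, 0, 0, 0, 0.3], [0, 0, -0.2, 0, 0, 0, 0], [0, 0, -0.2, 0, 0, 0, 0], [0, 0, 2, 0, 0, 0, 0]]
  ]
}}

```text
time: 26.05
tcp_pos: [0.6383, -0.0127, 0.1716]
ee_rot: [-179.9, 0.2, 14.8]
wrist_force: [-0.5, 0.1, -0.4]
grip_width: 0.996
grip_force: 0.0
```

Request:
{"method": "arm_command", "body": {
  "deltas": [
    [[0, 0, 4, 0, 0, 0, 0], [0, 0, 8, 0, 0, 0, 0], [0, -3, 12, 0, 0, 0, 0], [0, -9, 12, 0, 0, 0, 0], [0, -15, 12, 0, 0, 0, 0]]
  ]
}}

```text
time: 26.68
tcp_pos: [0.6401, -0.1641, 0.2943]
ee_rot: [179.9, -0.2, 14.9]
wrist_force: [0.2, 0.4, 0.2]
grip_width: 0.999
grip_force: 0.0
```

Request:
{"method": "arm_command", "body": {
  "deltas": [
    [[-1, -6, 0, 0, 0, 0, 0], [-3, -11, 0, 0, 0, 0, 0], [-3, -11, 0, 0, 0, 0, 0]]
  ]
}}

```text
time: 27.05
tcp_pos: [0.608, -0.277, 0.2927]
ee_rot: [179.9, 0.0, 14.4]
wrist_force: [1.1, 1.3, -0.2]
grip_width: 0.998
grip_force: 0.0
```

```bash
python3 - <<'E'
from ang import *
st(); P={n:cams.read_camera(n) for n in("scene","top")}; ang(P)
cv2.imwrite("pics/l.png",np.hstack([cv2.resize(P["scene"]["frame"][100:280,200:380,::-1],(400,400)),cv2.resize(P["top"]["frame"][80:260,140:320,::-1],(400,400))]))
E
```

```text
{'time': 27.05, 'tcp_pos': [0.608, -0.277, 0.293], 'ee_rot': [179.939, 0.006, 14.423], 'wrist_force': [1.063, 1.274, -0.156], 'torque': [-0.036, -0.027, -0.003], 'grip_width': 0.998, 'grip_force': 0.0, 'joints': [-29.908, 34.368, 34.09, 89.684, -0.048, 135.67]}
scene [([301.1, 201.8], 0.62)]
scene angle (np.float64(0.9023575554317521), 47)
top [([260.0, 133.4], 0.93)]
top angle (np.float64(2.692599285659355), 50)
```

View pics/l.png

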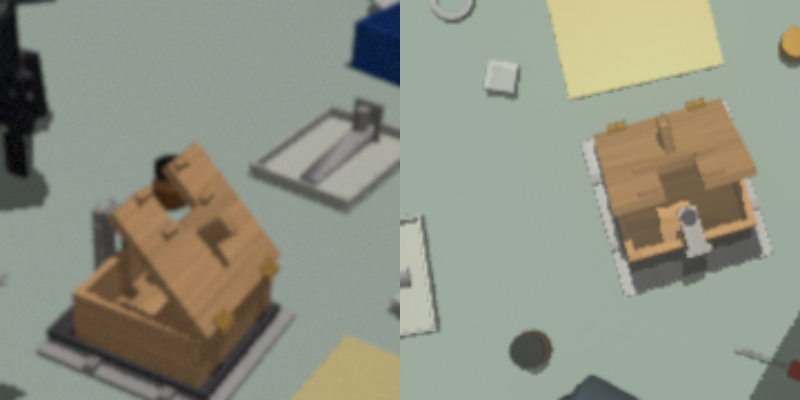

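The lid stands at about 49 degrees. The jar is upright at (530,350), the wedge is in the tray, and the box sits where it was on its track.

```bash
python3 -c "
from h import *
print(order.finish_job())"
```

```text
the job is handed in; nothing more can be done
None
```

I worked the wedge loose by rocking it and laid it in the plain tray, and the box's lid now stands at about 49 degrees; the pictures show no drag of the box, the jar is upright, and the job was handed in at about 27 s.

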